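# Ratchet a plaster mould tight in the bench clamp

## Task

Stand the rectangular two-part plaster mould on the bed of the bench clamp, between the fixed jaw and the sprung pad and on the screw's line, with its seam square to the screw, and let go of it. Then tighten the screw with short back-and-forth swings of the ratchet handle until the pad holds the mould against the fixed jaw with the pad's spring pressed in about half way, not slack and not bottomed (the ratchet cannot be wound back). Let go, and leave the other things around the clamp where they are.

Things in the scene. Friction and masses are not known exactly. Their poses are not given: they have to be found in the camera images.
- mould_center (a point): Centre (half-way up) of the rectangular white plaster block, a two-part casting mould whose halves hold together: 56 mm along its x, 84 mm along its y, 60 mm high, about 0.4 kg, loose. A dark seam crosses it, normal to its y; dark round pour hole on top. Half a turn about z makes no difference. Starts standing on the table at either side of the clamp, turned anyhow
- clamp: Bench clamp, fixed to the table. Origin on the table under the bed; z up; the screw runs along its y at x = 0, 45 mm above the table. Steel bed 70 mm wide, y = -130 to +120, its top 12 mm above the table. Nut block at y = -72 (72 mm high), ratchet wheel at y = -108 (36 mm radius). Tight in it, the mould's centre is at x = 0, y = +53, z = 42 mm, its y along the clamp's y
- pad_face (a point): Middle of the rubber face of the sprung pad (50 mm wide, 48 mm high) on the screw's line, axes as the clamp's. At the start it is 92 to 97 mm from the jaw face. Each radian of the wheel carries it 5 mm towards the jaw until it meets the mould and slides this against the jaw; then the pad stops and each radian presses its spring in by 5 mm
- pad (a joint): How far the pad's coil spring is pressed in (m): 0 is free, 0.014 is bottomed; 3 N for each mm. The gap between the pad's back and the steel carriage plate behind it is 16 mm less this value
- ratchet (a joint): Angle of the ratchet handle (rad): 0 upright, positive leans to the clamp's +x. Stops at -0.65 and +0.65. Swinging towards + turns the wheel and tightens; towards - only clicks back. 24 teeth of 0.262 rad: a swing is idle for up to 0.27 rad at first; a full swing tightens by 4 teeth (1.05 rad, 5.2 mm). 3 to 6 N at the ball moves it; it stays where left
- handle_ball (a point): Centre of the black ball (28 mm diameter) at the end of the ratchet handle, 135 mm from the screw's axis (a 12 mm thick round steel stem below it). It moves on an arc about the screw, in the plane y = -108 mm of the clamp, 180 mm above the table when upright
- cupform: Round white plaster form, 66 mm diameter, 78 mm high: leave it alone. It stands in the place, of the two beside the clamp, where the mould is not. Origin: centre of its underside
- heart1: Heart-shaped grey clay tile, about 80 mm, 10 mm thick: leave alone. Origin: underside
- heart2: Another such heart tile, beyond the clamp: leave alone
- stampblock: Small black stamp block 60 x 30 x 16 mm: leave alone. Origin: underside
- knife: Palette knife, 200 mm, lying near the robot: leave alone
- jaw_face (a point): Middle of the inner face of the fixed jaw, a grey block 60 mm wide, 20 mm thick, top 66 mm above the table: clamp x = 0, y = +95, z = 45 mm, axes as the clamp's. The pad comes towards it from -y
There are look-alikes about, which are no part of the job. What is shaped like the part that bears mould_center but green is not meant.

How it is judged:
On the way:
1. the mould stands on the clamp's bed between jaw and pad, on the screw's line, seam square to the screw, let go (x of mould_center in the frame of clamp between -0.012 and 0.012 m and y of mould_center in the frame of clamp between 0.035 and 0.056 m and z of mould_center in the frame of clamp between 0.038 and 0.046 m and angle between the y axis of mould_center and the y axis of clamp, either way round below 0.2 rad and angle between mould_center's own z axis and vertical below 0.1 rad and contact force between the fingers and mould below 0.3 N), for 0.2 s.
At the end, for the whole second after the job is handed in: The mould stands on the bed against the fixed jaw, within 12 mm of the screw's line and 0.1 rad of square, at rest, with the pad's spring pressed in by 3 to 11 mm of its 14 mm (x of mould_center in the frame of clamp between -0.012 and 0.012 m and y of mould_center in the frame of clamp between 0.05 and 0.056 m and z of mould_center in the frame of clamp between 0.038 and 0.046 m and angle between the y axis of mould_center and the y axis of clamp, either way round below 0.1 rad and angle between mould_center's own z axis and vertical below 0.1 rad and value of joint pad between 0.003 and 0.011 m and linear speed of mould below 0.02 m/s); the robot touches nothing.
It fails at once if the round form, a heart tile, the stamp block or the palette knife is shifted by more than 30 mm (distance of any of cupform, heart1, heart2, stampblock, knife from where it was at the start of the episode above 0.03 m).
It also fails if it takes over 72 s, if anything falls off the work surface, if the arm or the gripper's body presses on something with over 40 N, if the wrist force passes 120 N, or if a joint passes its speed limit or range.

## Robot

A 6-joint arm with a two-finger parallel gripper is mounted at the origin on the work surface. World frame = base frame: x ahead of the robot, y to its left, z up, the work surface at z = 0. Lengths are in m, angles in rad, forces in N, time in s.
With the tool pointing down it reaches from about 0.375 to 0.9 m from the base axis. Payload 3.1 kg.
Tool frame: the origin (TCP) lies midway between the tips of the shut fingers; the grasp point (between the pads) lies 19 mm behind it; z points along the fingers, y is the line along which they close (so a half turn about z gives the same grasp; the last joint's range is limited). The gripper opens to 85 mm and grips with 20 to 120 N. Pads are 22 mm wide; open, the fingers measure 114 mm over their backs; the gripper's body (76 mm by 85 mm) begins 54 mm behind the grasp point. The pads swing forward as they close: fully open they stand 13 mm farther back than shut.
Start: joints at [-1.474, 0.527, 1.433, -0, 1.181, -0.178], TCP at [0.17, -0.601, 0.194] pointing down, gripper open.
Joint ranges: [-3.08, 3.08], [-0.75, 2.2], [0.22, 2.44], [-1.43, 4.57], [0, 2.65], [-2.85, 2.85]. Speed limits (rad/s): [2.79, 2.79, 3.14, 3.14, 3.14, 3.14].

## Interface

Orientations are given as a unit quaternion [x, y, z, w].
In Python, from station import manip gives the robot as it stands. The module is installed in compiled form; this text tells all that it offers.
- The arm moves only by the tool apply_moves, never from a script. Its arguments are lists of equal length, an entry for each row: "claw": the gripper's target within -1 to 1 (fully open at 1, half-way at 0, shut at -1); "travel": the shift along the tool's x, y, z scaled (see below), a list of three; "turn": the turn, a rotation vector about the tool's x, y, z scaled (see below), a list of three. In form: {"claw": [claw, ...], "travel": [[dx, dy, dz], ...], "turn": [[rx, ry, rz], ...]}. A call has 1 to 5 rows; each row is the pose to reach, as a shift and turn from the pose commanded when the call began, along the tool's axes at that moment, turning the shorter way round; what a row does not reach only later rows make up. The controller multiplies each number of a shift by 800 mm and each number of a turn by 180 degrees. A row lasts 1/12 s, in which the tool goes at most 41.7 mm and 7.16 degrees, less where a joint would pass 70% of its speed; a pose out of reach is approached as far as the arm can. A call with a number of a shift or a turn outside -1 to 1 is refused whole. A call with a gripper value outside its range is refused whole. The fingers move at their own pace and stop on an object; "newtons" is the grip in N (left out, the last holds). Time passes only in rows, so rows that repeat a pose let the fingers close. It gives the time, the measured TCP pose, the force, the opening and the grip force at its end, in the units of the state.
- manip.sense(): the state, without advancing time (a new reading comes with each control period).
- manip.snapshot(name): name is "scene" or "top"; returns a dict with "pixels" (384x512x3 uint8, red, green, blue), "depth" (384x512 float32, m along the optical axis (not along the pixel's ray), 0 where there is no reading), "intrinsics" (3x3 intrinsics, pixels), "R" (3x3) and "t" (3): a world point X has camera coordinates R X + t. Camera axes: x right, y down, z forward; pixel columns grow to the right and rows downward; lengths in m; the calibration is good to about 2 mm. A picture is of the moment at which its call begins.
- manip.sign_off(): hands the job in; it is judged then, once.
The state is a dict: "t": time; "q": joint angles; "qd": joint speeds; "tau": joint torques, N m; "tcp_pos": TCP position; "tool_rot": TCP orientation; "force": force on the tool from outside, world axes, zero at the start; "ft_torque": the same for the moment, N m; "finger_gap": opening from 0.0 (shut) to 1.0 (fully open); "gripper_force": force on a finger pad.
Only numpy, scipy, OpenCV 4.12 (cv2) and the standard library are available. Lean on these libraries where they do the work, as an engineer would, in place of code of your own. Each camera call takes 0.05 s, during which the arm holds its last target. There are 200 camera calls.

## Working session

There is one attempt and no reset: what is moved stays moved. The work goes in short steps, Python scripts to look and compute and a tool call to move; the robot and the scene stay as the last step left them, time stands still between calls to the robot, and variables do not carry over. Pictures are saved under pics/ and viewed, at most 10 in all, crops included, and the job is handed in when it is done.

Besides the shell and the picture viewer there is one more tool, called in YAML: its name, and indented under it one key for each argument. apply_moves: Moves the arm, as the interface text tells. Shifts and turns lie within -1 to 1; 1 stands for 800 mm of shift or 180 degrees of turn. Its arguments: {"type":"object","properties":{"claw":{"type":"array","items":{"type":"number"}},"travel":{"type":"array","items":{"type":"array","items":{"type":"number"}}},"turn":{"type":"array","items":{"type":"array","items":{"type":"number"}}},"newtons":{"type":"number"}},"required":["claw","travel","turn"]}

```bash
mkdir -p pics
cat > h.py <<'E'
import numpy as np, cv2
from station import manip
def snap(n,f=None):
    s=manip.snapshot(n)
    if f: cv2.imwrite('pics/'+f,s['pixels'][:,:,::-1])
    return s
def cloud(s):
    K=np.array(s['intrinsics']);d=s['depth'];v,u=np.indices(d.shape)
    c=np.stack([(u-K[0,2])/K[0,0]*d,(v-K[1,2])/K[1,1]*d,d],-1)
    return (c-np.array(s['t']))@np.array(s['R'])
def proj(s,X):
    c=np.array(s['R'])@X+s['t'];p=np.array(s['intrinsics'])@c;return p[:2]/p[2]
E
python3 - <<'E'
from h import *
a=snap('scene');b=snap('top')
cv2.imwrite('pics/a.png',a['pixels'][:,:,::-1]);cv2.imwrite('pics/b.png',b['pixels'][:,:,::-1])
for s in(a,b): print(s['intrinsics'],s['R'],s['t'])
np.save('a.npy',a,allow_pickle=True);np.save('b.npy',b,allow_pickle=True)
print(manip.sense())
E
```

```text
[[417.024504     0.         258.4218214 ]
 [  0.         417.024504   193.84340033]
 [  0.           0.           1.        ]] [[ 0.75777642  0.65246177 -0.00827892]
 [ 0.52125363 -0.6129246  -0.59381655]
 [-0.39251695  0.44566476 -0.80455787]] [-0.34449677 -0.23285023  1.52591363]
[[491.83070863   0.         249.28724395]
 [  0.         491.83070863 196.09242611]
 [  0.           0.           1.        ]] [[-0.00711789 -0.99994724  0.00740576]
 [-0.99513976  0.00635588 -0.09826732]
 [ 0.09821506 -0.00806922 -0.9951325 ]] [-0.0537674   0.5312042   1.46560468]
{'t': 0.1, 'q': array([-1.47349505e+00,  5.28386052e-01,  1.43378090e+00,  1.08910239e-05,
        1.18139143e+00, -1.78477083e-01]), 'qd': array([ 0.00136392, -0.0024821 , -0.00428938, -0.00120418, -0.00045663,
       -0.00115496]), 'tau': array([ 7.26177586e-04, -4.43303704e+01, -1.78585893e+01, -2.60004208e-04,
        3.87387161e-03,  1.89303421e-06]), 'tcp_pos': array([ 0.17015975, -0.60064681,  0.1932215 ]), 'tool_rot': array([ 9.90508147e-01,  1.37450517e-01,  4.49130232e-05, -9.81848531e-04]), 'force': array([-0.75127658,  0.11532138, -0.51573191]), 'ft_torque': array([ 0.04672954, -0.01650966,  0.02377671]), 'gripper_force': 0.0, 'finger_gap': 1.0004651478158828}
```

View pics/a.png

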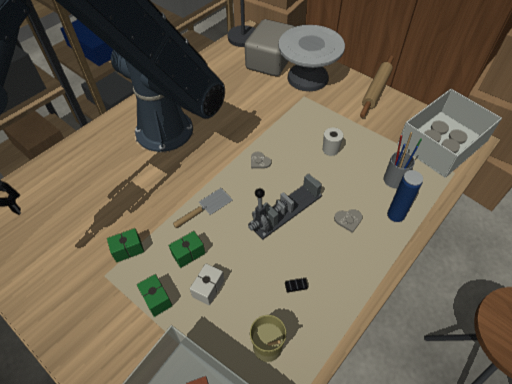

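View pics/b.png

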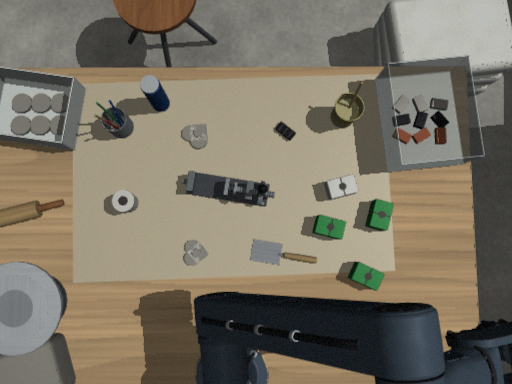

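In the scene view the white block is at (207,283), which is (342,187) in the top view. Three green look-alikes stand near it, and the round cupform is at top (123,201). The white rectangular block fits the description, so it is the mould. The clamp runs from (190,183) to (268,192) in the top view, with its jaw at the left. Next I'll measure and make a confirming crop.

```bash
cat >> h.py <<'E'
def boxof(P): # min-area rect of xy points (m)
    (c,sz,an)=cv2.minAreaRect((P[:,:2]*1000).astype(np.float32));return np.array(c)/1000,sz,an
E
python3 - <<'E'
from h import *
a=np.load('a.npy',allow_pickle=True).item();b=np.load('b.npy',allow_pickle=True).item()
for n,s,(u,v) in(('a',a,(207,283)),('b',b,(342,187))):
    X=cloud(s);hsv=cv2.cvtColor(s['pixels'],cv2.COLOR_RGB2HSV)
    w=np.zeros(X.shape[:2],bool);w[v-30:v+30,u-30:u+30]=1
    m=w&(X[...,2]>.052)&(X[...,2]<.07)&(hsv[...,1]<60)
    P=X[m];print(n,'mould',len(P),np.median(P[:,2]),boxof(P))
X=cloud(b)
w=np.zeros(X.shape[:2],bool);w[160:215,178:285]=1
h=X[...,2]
for lo,hi in((.006,.025),(.058,.069),(.069,.076),(.08,.3),(.16,.3)):
    P=X[w&(h>lo)&(h<hi)];print(lo,hi,len(P),boxof(P) if len(P)>3 else P, P[:,2].max() if len(P) else 0)
P=X[w&(h>.006)&(h<.3)];print('all',boxof(P))
pa=cv2.resize(a['pixels'][160:330,130:350],None,fx=3.4,fy=3.4,interpolation=cv2.INTER_CUBIC)
cv2.imwrite('pics/c.png',pa[:,:,::-1])
E
```

```text
a mould 629 0.05900725591051941 (array([ 0.55849823, -0.33332712]), (56.107749938964844, 84.5413818359375), 14.55784797668457)
b mould 505 0.058284097089709774 (array([ 0.55504822, -0.33423227]), (55.90071487426758, 84.3089370727539), 14.5416841506958)
0.006 0.025 1075 (array([ 0.55866266, -0.00285703]), (322.5372009277344, 161.04991149902344), 89.68228912353516) 0.023725957759794275
0.058 0.069 286 (array([ 5.54457642e-01, -1.93237305e-04]), (259.16741943359375, 63.32198715209961), 79.7327880859375) 0.06899218748644263
0.069 0.076 119 (array([0.55530634, 0.01260878]), (223.064453125, 54.93467330932617), 80.9961929321289) 0.0759792314746241
0.08 0.3 99 (array([ 0.53587427, -0.09193034]), (25.091142654418945, 25.957897186279297), 2.5984079837799072) 0.19682500073508905
0.16 0.3 83 (array([ 0.53588763, -0.09228893]), (25.29114532470703, 25.059635162353516), 1.4013153314590454) 0.19682500073508905
all (array([ 0.55866266, -0.00285703]), (322.5372009277344, 161.04991149902344), 89.68228912353516)
```

View pics/c.png

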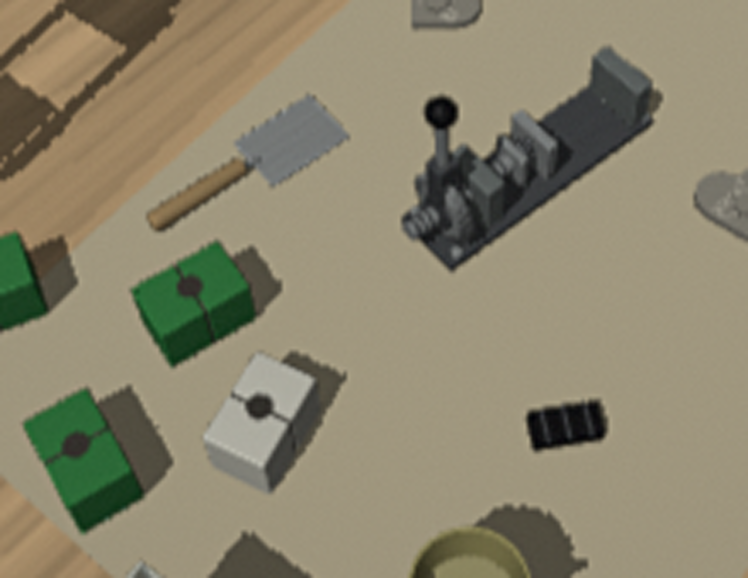

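The crop confirms it: a white rectangular block with a seam and pour hole, and all the others are green. The ball is at crop (440,110). Now a more careful clamp fit.

Run:
```python
from h import *
for n,box in (('a',(170,242,243,330)),('b',(165,215,180,285))):
    s=np.load(n+'.npy',allow_pickle=True).item();X=cloud(s);h=X[...,2]
    hsv=cv2.cvtColor(s['pixels'],cv2.COLOR_RGB2HSV)
    w=np.zeros(h.shape,bool);r0,r1,c0,c1=box;w[r0:r1,c0:c1]=1
    t=w&(h<.004)&(hsv[...,1]>60); print(n,'table',np.median(h[t]))
    g=w&(hsv[...,1]<60)
    bed=X[g&(h>.007)&(h<.017)&(hsv[...,2]<90)];print(' bed',len(bed),boxof(bed))
    # jaw top: high points with largest y
    Q=X[g&(h>.06)&(h<.07)];Q=Q[Q[:,1]>.06];print(' jaw',len(Q),Q.mean(0),boxof(Q))
    Q=X[g&(h>.055)&(h<.08)];Q=Q[Q[:,1]<.06]
    for y0 in np.arange(-.12,.06,.01):
        q=Q[(Q[:,1]>=y0)&(Q[:,1]<y0+.01)]
        if len(q)>3: print('  y%.2f n%d x %.3f..%.3f zmax %.3f'%(y0,len(q),q[:,0].min(),q[:,0].max(),q[:,2].max()))
    B=X[w&(h>.165)];print(' ball',B.mean(0),len(B), B.min(0),B.max(0))
```

```text
a table nan
 bed 742 (array([0.55862793, 0.00960062]), (249.0684814453125, 70.34185791015625), 80.63751220703125)
 jaw 107 [0.57608667 0.11758279 0.06488721] (array([0.57588525, 0.11799536]), (22.352712631225586, 57.61297607421875), 77.43871307373047)
  y-0.11 n28 x 0.532..0.571 zmax 0.075
  y-0.10 n56 x 0.508..0.572 zmax 0.080
  y-0.09 n15 x 0.511..0.561 zmax 0.078
  y-0.07 n64 x 0.535..0.574 zmax 0.074
  y-0.06 n58 x 0.521..0.576 zmax 0.074
  y-0.05 n23 x 0.524..0.561 zmax 0.074
  y-0.02 n35 x 0.537..0.572 zmax 0.067
  y-0.01 n6 x 0.548..0.561 zmax 0.062
  y-0.00 n51 x 0.538..0.583 zmax 0.071
  y0.01 n39 x 0.532..0.583 zmax 0.072
 ball [ 0.6500921 -0.2190515  0.4095799] 109 [ 0.52614741 -0.59799459  0.17504293] [ 0.98137252 -0.07788448  1.08656344]
b table nan
 bed 864 (array([0.55605768, 0.0166472 ]), (259.2476806640625, 71.0794448852539), 80.36007690429688)
 jaw 118 [0.57419238 0.11708213 0.06456731] (array([0.57404224, 0.11754456]), (20.477060317993164, 59.91646957397461), 79.88782501220703)
  y-0.11 n4 x 0.528..0.570 zmax 0.059
  y-0.10 n19 x 0.507..0.570 zmax 0.079
  y-0.09 n24 x 0.506..0.543 zmax 0.077
  y-0.08 n4 x 0.532..0.569 zmax 0.078
  y-0.07 n42 x 0.518..0.571 zmax 0.080
  y-0.06 n77 x 0.516..0.572 zmax 0.077
  y-0.05 n20 x 0.518..0.553 zmax 0.077
  y-0.03 n8 x 0.543..0.567 zmax 0.058
  y-0.02 n29 x 0.534..0.570 zmax 0.068
  y-0.01 n6 x 0.534..0.555 zmax 0.064
  y-0.00 n39 x 0.532..0.579 zmax 0.070
  y0.01 n41 x 0.531..0.579 zmax 0.072
 ball [ 0.51059214 -0.08409664  0.40155044] 99 [ 0.38429525 -0.10470608  0.17667148] [ 0.54863982 -0.04531455  1.51106905]
  return _methods._mean(a, axis=axis, dtype=dtype,
  ret = ret.dtype.type(ret / rcount)
```

```bash
cat >> h.py <<'E'
from scipy.spatial.transform import Rotation as Rn
YAW=-9.5; O=np.array([.558,.0143,0])
def C(x,y,z): # clamp -> world
    return O+Rn.from_euler('z',YAW,degrees=True).apply([x,y,z])
def plan(p,yaw): # tool down, tool y axis at yaw deg (world); p = TCP
    s=manip.sense();a=np.radians(yaw)
    Rt=np.array([[-np.sin(a),np.cos(a),0],[np.cos(a),np.sin(a),0],[0,0,-1]]).T
    R0=Rn.from_quat(s['tool_rot']).as_matrix()
    d=R0.T@(np.array(p)-s['tcp_pos']);r=Rn.from_matrix(R0.T@Rt).as_rotvec()
    print('t%.2f'%s['t'],'travel',(d/.8).round(4),'turn',(r/np.pi).round(4),'rows %.1f %.1f'%(np.linalg.norm(d)/.0417,np.degrees(np.linalg.norm(r))/7.16),'F',s['force'].round(1),'gap %.3f gf %.1f'%(s['finger_gap'],s['gripper_force']))
E
python3 -c "
from h import *
plan([.557,-.334,.15],14.5)"
```

```text
t0.10 travel [ 0.556  -0.1889  0.0546] turn [-4.000e-04 -6.000e-04 -4.928e-01] rows 11.3 12.4 F [-0.8  0.1 -0.5] gap 1.000 gf 0.0
```

apply_moves:
  claw: [1, 1, 1, 1, 1]
  travel:
    - [0.04, -0.015, 0.004]
    - [0.08, -0.03, 0.008]
    - [0.125, -0.045, 0.012]
    - [0.17, -0.06, 0.016]
    - [0.215, -0.075, 0.02]
  turn:
    - [0, 0, -0.038]
    - [0, 0, -0.076]
    - [0, 0, -0.114]
    - [0, 0, -0.152]
    - [0, 0, -0.19]

```text
t: 0.52
tcp_pos: [0.3203, -0.4954, 0.1775]
tool_rot: [0.905, 0.425, 0.0, -0.001]
force: [-0.1, -0.1, -0.4]
finger_gap: 1.0
gripper_force: 0.0
```

```bash
python3 -c "
from h import *
plan([.557,-.334,.15],14.5)"
```

```text
t0.52 travel [0.3442 0.0988 0.0345] turn [-2.000e-04 -3.000e-04 -3.012e-01] rows 6.9 7.6 F [-0.1 -0.1 -0.4] gap 1.000 gf 0.0
```

apply_moves:
  claw: [1, 1, 1, 1, 1]
  travel:
    - [0.3442, 0.0988, 0.0345]
    - [0.3442, 0.0988, 0.0345]
    - [0.3442, 0.0988, 0.0345]
    - [0.3442, 0.0988, 0.0345]
    - [0.3442, 0.0988, 0.0345]
  turn:
    - [0, 0, -0.3012]
    - [0, 0, -0.3012]
    - [0, 0, -0.3012]
    - [0, 0, -0.3012]
    - [0, 0, -0.3012]

```text
t: 0.93
tcp_pos: [0.4925, -0.3792, 0.1576]
tool_rot: [0.73, 0.683, -0.0, -0.0]
force: [-0.1, -1.0, 0.4]
finger_gap: 1.001
gripper_force: 0.0
```

```bash
python3 -c "
from h import *
plan([.557,-.334,.15],14.5)"
```

```text
t0.93 travel [0.0618 0.0766 0.0094] turn [-0.0002 -0.0002 -0.1019] rows 1.9 2.6 F [-0.1 -1.   0.4] gap 1.001 gf 0.0
```

apply_moves:
  claw: [1, 1, 1, 1, 1]
  travel:
    - [0.0618, 0.0766, 0.0094]
    - [0.0618, 0.0766, 0.0094]
    - [0.0618, 0.0766, 0.0094]
    - [0.0618, 0.0766, 0.0094]
    - [0.0618, 0.0766, 0.0094]
  turn:
    - [0, 0, -0.1019]
    - [0, 0, -0.1019]
    - [0, 0, -0.1019]
    - [0, 0, -0.1019]
    - [0, 0, -0.1019]

```text
t: 1.35
tcp_pos: [0.5558, -0.3355, 0.15]
tool_rot: [0.615, 0.789, -0.0, -0.001]
force: [0.8, -0.0, -0.4]
finger_gap: 1.002
gripper_force: 0.0
```

apply_moves:
  claw: [1, 1, 1, 1, 1]
  travel:
    - [0, 0, 0.04]
    - [0, 0, 0.08]
    - [0, 0, 0.12]
    - [0, 0, 0.15]
    - [0, 0, 0.165]
  turn:
    - [0, 0, 0]
    - [0, 0, 0]
    - [0, 0, 0]
    - [0, 0, 0]
    - [0, 0, 0]

```text
t: 1.77
tcp_pos: [0.5527, -0.3358, 0.0152]
tool_rot: [0.616, 0.788, 0.0, -0.003]
force: [0.5, 0.0, 0.2]
finger_gap: 1.001
gripper_force: 0.0
```

apply_moves:
  claw: [-1, -1, -1, -1, -1]
  travel:
    - [0, 0, 0]
    - [0, 0, 0]
    - [0, 0, 0]
    - [0, 0, 0]
    - [0, 0, 0]
  turn:
    - [0, 0, 0]
    - [0, 0, 0]
    - [0, 0, 0]
    - [0, 0, 0]
    - [0, 0, 0]
  newtons: 40

```text
t: 2.18
tcp_pos: [0.5571, -0.3383, 0.0227]
tool_rot: [0.614, 0.789, -0.001, 0.002]
force: [-2.8, -0.6, 13.1]
finger_gap: 0.299
gripper_force: 6.4
```

apply_moves:
  claw: [-1, -1, -1, -1, -1]
  travel:
    - [0, 0, 0]
    - [0, 0, 0]
    - [0, 0, 0]
    - [0, 0, 0]
    - [0, 0, 0]
  turn:
    - [0, 0, 0]
    - [0, 0, 0]
    - [0, 0, 0]
    - [0, 0, 0]
    - [0, 0, 0]

```text
t: 2.6
tcp_pos: [0.558, -0.3384, 0.0229]
tool_rot: [0.615, 0.789, -0.001, 0.004]
force: [-1.4, -1.0, 8.2]
finger_gap: 0.002
gripper_force: 4.2
```

```bash
python3 -c "
from h import *
plan([.557,-.334,.018],14.5)"
```

```text
t2.60 travel [0.0056 0.0002 0.0061] turn [ 0.0011  0.002  -0.0019] rows 0.2 0.1 F [-1.4 -1.   8.2] gap 0.002 gf 4.2
```

```bash
python3 -c "
from h import *
a=snap('scene')
cv2.imwrite('pics/d.png',cv2.resize(a['pixels'][150:350,80:346],None,fx=3,fy=3,interpolation=cv2.INTER_CUBIC)[:,:,::-1])"
```

```text
(no output)
```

View pics/d.png

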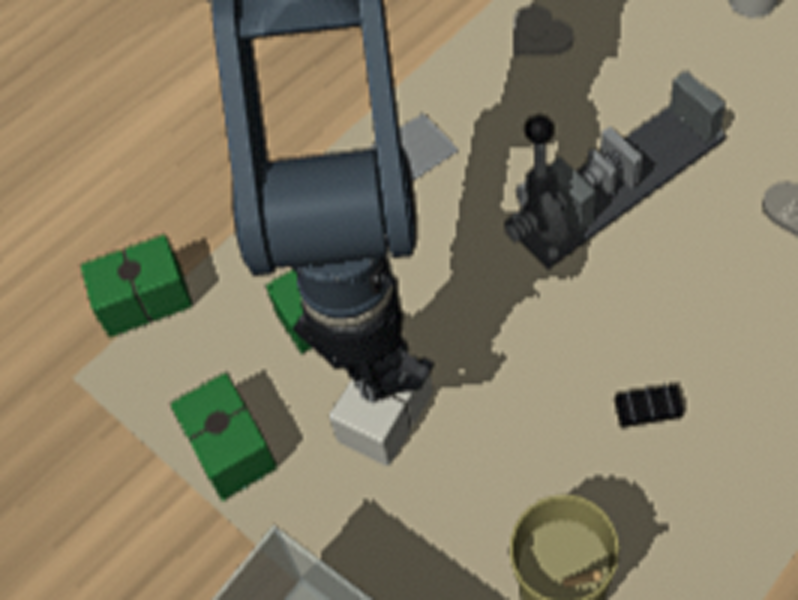

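The gripper shut without holding, and the white block is still at crop (370,420) beside the fingers. I'll check where the block and TCP are in numbers.

Run:
```python
from h import *
a=snap('scene');b=snap('top');st=manip.sense()
print(st['tcp_pos'],st['finger_gap'],proj(a,st['tcp_pos']),proj(b,st['tcp_pos']))
for n,s,(u,v) in(('a',a,(205,285)),('b',b,(342,187))):
    X=cloud(s);hsv=cv2.cvtColor(s['pixels'],cv2.COLOR_RGB2HSV)
    w=np.zeros(X.shape[:2],bool);w[v-35:v+35,u-35:u+35]=1
    m=w&(X[...,2]>.03)&(X[...,2]<.09)&(hsv[...,1]<50)&(hsv[...,2]>110)
    P=X[m];print(n,len(P),P.min(0),P.max(0),np.percentile(P[:,2],[10,50,90]))
o=np.hstack([cv2.resize(b['pixels'][140:240,290:400],(440,400)),cv2.resize(a['pixels'][240:320,170:250],(360,400)[:2])])
cv2.imwrite('pics/e.png',o[:,:,::-1])
```

```text
[ 0.55794226 -0.33836975  0.02291576] -0.0010430921797967506 [206.12700423 286.1305688 ] [341.33212428 186.77302205]
a 336 [ 0.53280148 -0.38003157  0.03001338] [ 0.59510654 -0.31972634  0.06798327] [0.04614076 0.05878158 0.06167433]Traceback (most recent call last):
  File "<stdin>", line 8, in <module>
    return umr_minimum(a, axis, None, out, keepdims, initial, where)
ValueError: zero-size array to reduction operation minimum which has no identity
```

apply_moves:
  claw: [-1, -1, -1, -1, -1]
  travel:
    - [0, 0, -0.04]
    - [0, 0, -0.08]
    - [0, 0, -0.12]
    - [0, 0, -0.14]
    - [0, 0, -0.14]
  turn:
    - [0, 0, 0]
    - [0, 0, 0]
    - [0, 0, 0]
    - [0, 0, 0]
    - [0, 0, 0]

```text
t: 3.17
tcp_pos: [0.5596, -0.3389, 0.138]
tool_rot: [0.615, 0.789, -0.0, 0.007]
force: [0.1, -0.8, -0.4]
finger_gap: 0.002
gripper_force: 0.0
```

Run:
```python
from h import *
a=snap('scene');b=snap('top');st=manip.sense()
T=st['tcp_pos'];print(T,st['finger_gap'],proj(a,T),proj(b,T))
X=cloud(a)
D=np.hypot(X[...,0]-T[0],X[...,1]-T[1])
hsv=cv2.cvtColor(a['pixels'],cv2.COLOR_RGB2HSV)
m=(D<.05)&(X[...,2]>.075)&(X[...,2]<.4)
P=X[m]
for z in np.arange(.08,.3,.01):
    q=P[(P[:,2]>=z)&(P[:,2]<z+.01)]
    if len(q)>2: print('%.2f'%z,len(q),q.mean(0).round(3),np.ptp(q,axis=0).round(3))
o=cv2.resize(a['pixels'][200:320,140:260],(600,600),interpolation=cv2.INTER_CUBIC)
p=(proj(a,T)-[140,200])*5;cv2.circle(o,(int(p[0]),int(p[1])),5,(255,0,0),1)
cv2.imwrite('pics/e.png',o[:,:,::-1])
```

```text
[ 0.55677302 -0.33658738  0.13281562] -0.002098933642263795 [201.53649762 267.20593948] [348.23890012 182.63584469]
0.18 19 [ 0.564 -0.346  0.186] [0.024 0.015 0.01 ]
0.19 18 [ 0.563 -0.345  0.194] [0.027 0.012 0.009]
0.20 13 [ 0.565 -0.346  0.204] [0.017 0.011 0.009]
0.21 15 [ 0.56  -0.349  0.215] [0.035 0.013 0.009]
0.22 58 [ 0.567 -0.344  0.226] [0.068 0.036 0.01 ]
0.23 59 [ 0.569 -0.342  0.234] [0.078 0.038 0.01 ]
0.24 52 [ 0.564 -0.35   0.245] [0.089 0.024 0.01 ]
0.25 41 [ 0.562 -0.351  0.255] [0.09  0.03  0.009]
0.26 42 [ 0.582 -0.341  0.264] [0.095 0.044 0.009]
0.27 49 [ 0.591 -0.338  0.275] [0.035 0.032 0.01 ]
0.28 49 [ 0.592 -0.334  0.285] [0.022 0.034 0.009]
0.29 22 [ 0.593 -0.332  0.294] [0.01  0.021 0.01 ]
```

View pics/e.png

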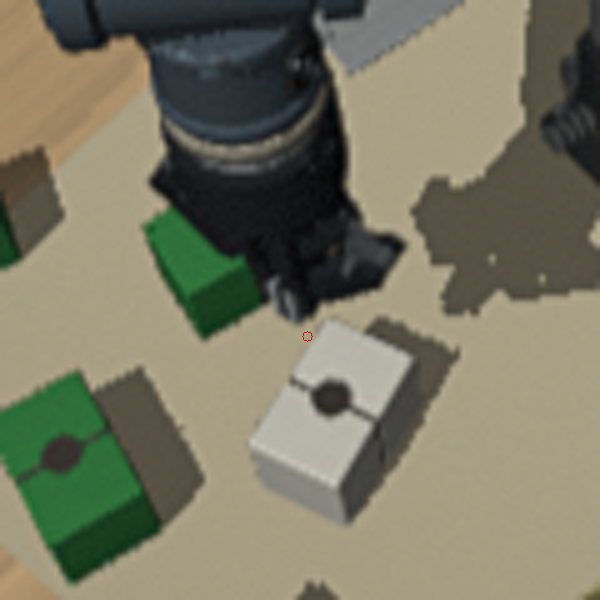

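The shut fingertips show at z≈0.18 (crop (295,318)) while the reported TCP is at 0.133. They had also rested on the 60 mm block top at a reported 0.023, so the tips really sit about 38–45 mm behind the reported TCP. I'll re-measure the block and the table height.

```bash
python3 - <<'E'
from h import *
a=snap('scene');X=cloud(a);h=X[...,2]
print('table z',np.median(h[330:345,255:300]),np.median(h[262:272,240:280]))
hsv=cv2.cvtColor(a['pixels'],cv2.COLOR_RGB2HSV)
w=np.zeros(h.shape,bool);w[255:310,180:230]=1
P=X[w&(h>.052)&(h<.07)&(hsv[...,1]<60)];print(len(P),np.median(P[:,2]),boxof(P))
E
python3 -c "
from h import *
plan([.557,-.334,.13],14.5)"
```

```text
table z 0.07241832661983402 -0.0005280306034158342
628 0.05901708175633398 (array([ 0.55844672, -0.33398251]), (56.90696334838867, 85.38809967041016), 14.554140090942383)
t3.32 travel [0.0018 0.002  0.0014] turn [ 0.0001  0.0001 -0.0019] rows 0.1 0.0 F [-0.1 -0.1  0.2] gap 0.002 gf 0.0
```

apply_moves:
  claw: [1, 1, 1, 1]
  travel:
    - [0, 0, 0]
    - [0, 0, 0]
    - [0, 0, 0]
    - [0, 0, 0]
  turn:
    - [0, 0, 0]
    - [0, 0, 0]
    - [0, 0, 0]
    - [0, 0, 0]

```text
t: 3.65
tcp_pos: [0.5556, -0.3357, 0.1295]
tool_rot: [0.615, 0.789, 0.0, -0.001]
force: [1.2, 0.5, 0.7]
finger_gap: 0.566
gripper_force: 0.0
```

Run:
```python
from h import *
plan([.557,-.334,.13],14.5)
a=snap('scene');b=snap('top');T=manip.sense()['tcp_pos']
for s in(a,b):
    X=cloud(s);D=np.hypot(X[...,0]-T[0],X[...,1]-T[1])
    P=X[(D<.075)&(X[...,2]>.075)&(X[...,2]<.3)]
    for z in np.arange(.08,.26,.01):
        q=P[(P[:,2]>=z)&(P[:,2]<z+.01)]
        if len(q)>2: print('%.2f'%z,len(q),q.mean(0).round(3),q.min(0).round(3),q.max(0).round(3))
o=np.hstack([cv2.resize(a['pixels'][220:320,160:250],(360,400)),cv2.resize(b['pixels'][140:240,290:390],(400,400))])
cv2.imwrite('pics/f.png',o[:,:,::-1])
```

```text
t3.65 travel [ 0.0016  0.0022 -0.0007] turn [-0.0004 -0.0005 -0.0019] rows 0.1 0.1 F [1.2 0.5 0.7] gap 0.566 gf 0.0
0.16 3 [ 0.531 -0.34   0.169] [ 0.529 -0.346  0.168] [ 0.532 -0.333  0.17 ]
0.17 19 [ 0.549 -0.341  0.175] [ 0.529 -0.352  0.171] [ 0.587 -0.332  0.18 ]
0.18 35 [ 0.554 -0.341  0.185] [ 0.52  -0.354  0.18 ] [ 0.595 -0.328  0.19 ]
0.19 27 [ 0.554 -0.342  0.195] [ 0.529 -0.354  0.19 ] [ 0.594 -0.33   0.199]
0.20 24 [ 0.548 -0.344  0.205] [ 0.529 -0.355  0.2  ] [ 0.595 -0.333  0.21 ]
0.21 49 [ 0.57  -0.339  0.217] [ 0.512 -0.358  0.211] [ 0.61  -0.314  0.22 ]
0.22 55 [ 0.567 -0.339  0.224] [ 0.503 -0.361  0.22 ] [ 0.613 -0.312  0.23 ]
0.23 71 [ 0.569 -0.341  0.236] [ 0.5   -0.361  0.23 ] [ 0.615 -0.32   0.24 ]
0.24 55 [ 0.567 -0.345  0.245] [ 0.496 -0.363  0.24 ] [ 0.618 -0.312  0.25 ]
0.25 49 [ 0.565 -0.344  0.256] [ 0.495 -0.362  0.25 ] [ 0.621 -0.309  0.26 ]
0.22 6 [ 0.603 -0.312  0.224] [ 0.598 -0.315  0.221] [ 0.606 -0.311  0.227]
0.23 5 [ 0.603 -0.313  0.235] [ 0.599 -0.315  0.231] [ 0.609 -0.31   0.238]
0.24 4 [ 0.604 -0.312  0.244] [ 0.602 -0.314  0.241] [ 0.608 -0.311  0.248]
0.25 7 [ 0.608 -0.311  0.255] [ 0.604 -0.313  0.251] [ 0.613 -0.309  0.26 ]
```

View pics/f.png

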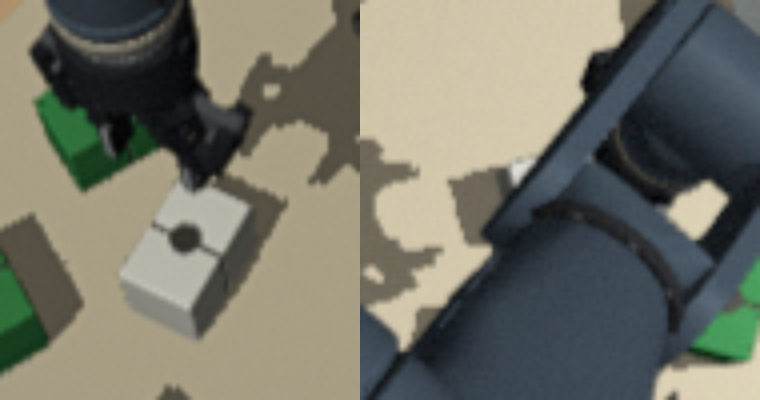

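The open fingers straddle the block (tips near left crop (115,150) and (195,185)), still well above it. The offset of about 38 mm is confirmed, so I'll go down with that correction.

apply_moves:
  claw: [1, 1, 1, 1, 1]
  travel:
    - [0.001, 0.003, 0]
    - [0.001, 0.003, 0.03]
    - [0.001, 0.003, 0.07]
    - [0.001, 0.003, 0.11]
    - [0.001, 0.003, 0.14]
  turn:
    - [0, 0, 0]
    - [0, 0, 0]
    - [0, 0, 0]
    - [0, 0, 0]
    - [0, 0, 0]

```text
t: 4.17
tcp_pos: [0.5576, -0.334, 0.0165]
tool_rot: [0.615, 0.789, 0.0, -0.001]
force: [-0.8, 1.3, -0.0]
finger_gap: 1.0
gripper_force: 0.0
```

apply_moves:
  claw: [1, 1, 1, 1]
  travel:
    - [0, 0, 0.015]
    - [0, 0, 0.03]
    - [0, 0, 0.045]
    - [0, 0, 0.045]
  turn:
    - [0, 0, 0]
    - [0, 0, 0]
    - [0, 0, 0]
    - [0, 0, 0]

```text
t: 4.5
tcp_pos: [0.5575, -0.3341, -0.0191]
tool_rot: [0.615, 0.789, 0.0, -0.001]
force: [-0.1, -0.1, 0.2]
finger_gap: 1.004
gripper_force: 0.0
```

apply_moves:
  claw: [-1, -1, -1, -1, -1]
  travel:
    - [0, 0, 0]
    - [0, 0, 0]
    - [0, 0, 0]
    - [0, 0, 0]
    - [0, 0, 0]
  turn:
    - [0, 0, 0]
    - [0, 0, 0]
    - [0, 0, 0]
    - [0, 0, 0]
    - [0, 0, 0]
  newtons: 40

```text
t: 4.92
tcp_pos: [0.5591, -0.3355, -0.0158]
tool_rot: [0.615, 0.789, -0.0, 0.001]
force: [-0.1, -0.7, 5.2]
finger_gap: 0.649
gripper_force: 45.3
```

```bash
python3 -c "
from h import *
plan([.557,-.334,.13],14.5)"
```

```text
t4.92 travel [ 0.002  -0.0018 -0.1823] turn [ 0.0005  0.0008 -0.0019] rows 3.5 0.1 F [-0.1 -0.7  5.2] gap 0.649 gf 45.3
```

Held: the gap is 55 mm and the grip 45 N. I'll lift and go around the handle on the +x side.

apply_moves:
  claw: [-1, -1, -1, -1, -1]
  travel:
    - [0, 0, -0.03]
    - [0, 0, -0.07]
    - [0, 0, -0.12]
    - [0, 0, -0.17]
    - [0, 0, -0.21]
  turn:
    - [0, 0, 0]
    - [0, 0, 0]
    - [0, 0, 0]
    - [0, 0, 0]
    - [0, 0, 0]

```text
t: 5.33
tcp_pos: [0.5581, -0.3345, 0.1527]
tool_rot: [0.615, 0.789, 0.0, 0.0]
force: [1.2, -1.2, -3.4]
finger_gap: 0.654
gripper_force: 44.8
```

```bash
python3 -c "
from h import *
plan([.68,-.13,.15],2)
print(C(0,.048,.1))"
```

```text
t5.33 travel [0.2106 0.2102 0.0035] turn [0.0002 0.0001 0.0675] rows 5.7 1.7 F [ 1.2 -1.2 -3.4] gap 0.654 gf 44.8
[0.56592229 0.06164171 0.1       ]
```

apply_moves:
  claw: [-1, -1, -1, -1, -1]
  travel:
    - [0.02, 0.04, 0.002]
    - [0.06, 0.08, 0.002]
    - [0.11, 0.12, 0.002]
    - [0.16, 0.16, 0.002]
    - [0.2, 0.2, 0.002]
  turn:
    - [0, 0, 0.013]
    - [0, 0, 0.027]
    - [0, 0, 0.04]
    - [0, 0, 0.054]
    - [0, 0, 0.067]

```text
t: 5.75
tcp_pos: [0.6604, -0.1609, 0.1479]
tool_rot: [0.695, 0.719, -0.001, -0.002]
force: [0.1, -0.1, -4.8]
finger_gap: 0.651
gripper_force: 44.7
```

```bash
python3 -c "
from h import *
plan([.66,.03,.15],-9.5)"
```

```text
t5.75 travel [ 0.2385  0.0075 -0.0022] turn [-0.0011 -0.0005  0.0635] rows 4.6 1.6 F [ 0.1 -0.1 -4.8] gap 0.651 gf 44.7
```

apply_moves:
  claw: [-1, -1, -1, -1, -1]
  travel:
    - [0.04, 0.005, 0]
    - [0.09, 0.008, 0]
    - [0.14, 0.008, 0]
    - [0.19, 0.008, 0]
    - [0.235, 0.008, 0]
  turn:
    - [0, 0, 0.015]
    - [0, 0, 0.03]
    - [0, 0, 0.045]
    - [0, 0, 0.06]
    - [0, 0, 0.0635]

```text
t: 6.17
tcp_pos: [0.6594, 0.0276, 0.1478]
tool_rot: [0.763, 0.647, -0.001, -0.001]
force: [1.1, 0.2, -4.5]
finger_gap: 0.651
gripper_force: 44.8
```

```bash
python3 -c "
from h import *
plan(C(0,.048,.15),-9.5)"
```

```text
t6.17 travel [ 0.0229 -0.1222 -0.0023] turn [-0.001  -0.0002  0.0005] rows 2.4 0.0 F [ 1.1  0.2 -4.5] gap 0.651 gf 44.8
```

apply_moves:
  claw: [-1, -1, -1, -1, -1]
  travel:
    - [0.01, -0.04, 0]
    - [0.0229, -0.085, 0]
    - [0.0229, -0.1222, 0]
    - [0.0229, -0.1222, 0]
    - [0.0229, -0.1222, 0]
  turn:
    - [0, 0, 0]
    - [0, 0, 0]
    - [0, 0, 0]
    - [0, 0, 0]
    - [0, 0, 0]

```text
t: 6.58
tcp_pos: [0.5643, 0.0598, 0.1483]
tool_rot: [0.762, 0.648, -0.001, -0.001]
force: [1.0, -0.5, -3.2]
finger_gap: 0.651
gripper_force: 45.2
```

Run:
```python
from h import *
plan(C(0,.048,.06),-9.5)
T=manip.sense()['tcp_pos']
for n in('scene','top'):
    s=snap(n,'g_%s.png'%n);X=cloud(s);hsv=cv2.cvtColor(s['pixels'],cv2.COLOR_RGB2HSV)
    D=np.hypot(X[...,0]-T[0],X[...,1]-T[1])
    P=X[(D<.09)&(X[...,2]>.12)&(X[...,2]<.26)&(hsv[...,2]>105)&(hsv[...,1]<40)]
    if len(P)>10:
        Q=Rn.from_euler('z',-YAW,degrees=True).apply(P-O)
        print(n,len(P),np.percentile(Q,[0,2,98,100],axis=0).round(4).tolist(),boxof(P))
        t=P[P[:,2]>np.percentile(P[:,2],95)-.02]; print(np.median(t[:,2]))
```

```text
t6.58 travel [0.0026 0.0021 0.1103] turn [-0.0013  0.0001  0.0014] rows 2.1 0.0 F [ 1.  -0.5 -3.2] gap 0.651 gf 45.2
scene 410 [[-0.0289, 0.0038, 0.163], [-0.0261, 0.0046, 0.1676], [0.0257, 0.0513, 0.2263], [0.0292, 0.0574, 0.2277]] (array([0.56284918, 0.04300437]), (52.99209976196289, 57.10186004638672), 75.9473876953125)
0.22236882506864736
```

View pics/g_scene.png

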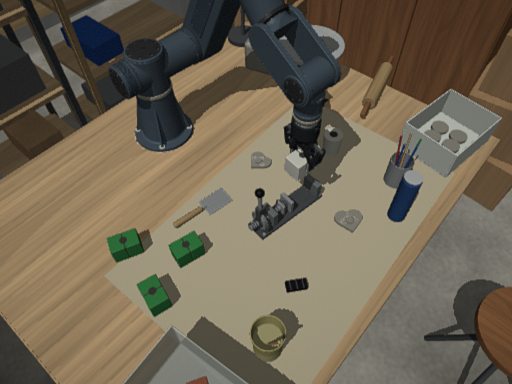

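The mould hangs in the gripper at (296,165), lined up above the gap between jaw and pad. Next, its position relative to the pad and jaw in the same view.

Run:
```python
from h import *
s=np.load('a.npy',allow_pickle=True).item();X=cloud(s)
Q=Rn.from_euler('z',-YAW,degrees=True).apply((X-O).reshape(-1,3))
Q=Q[(abs(Q[:,0])<.04)&(Q[:,2]>.03)&(Q[:,2]<.08)&(Q[:,1]>-.08)&(Q[:,1]<.14)]
for y in np.arange(-.08,.13,.004):
    q=Q[(Q[:,1]>=y)&(Q[:,1]<y+.004)]
    if len(q)>1: print('%.3f'%y,len(q),'x',q[:,0].min().round(3),q[:,0].max().round(3),'z',q[:,2].min().round(3),q[:,2].max().round(3))
s=snap('scene');X=cloud(s);hsv=cv2.cvtColor(s['pixels'],cv2.COLOR_RGB2HSV)
Q=Rn.from_euler('z',-YAW,degrees=True).apply((X-O).reshape(-1,3)).reshape(X.shape)
m=(abs(Q[...,0])<.035)&(Q[...,1]>-.01)&(Q[...,1]<.1)&(Q[...,2]>.16)&(Q[...,2]<.23)&(hsv[...,2]>105)&(hsv[...,1]<40)
q=Q[m];f=q[(q[:,1]<.012)]
print('endface',len(f),np.median(f[:,1]),'slope y vs x,z',np.linalg.lstsq(np.c_[f[:,0],f[:,2],np.ones(len(f))],f[:,1],rcond=None)[0])
e=q[q[:,0]>.015]; print('side x',np.median(e[:,0]), np.percentile(e[:,2],[1,99]))
```

```text
-0.080 29 x -0.014 0.03 z 0.037 0.074
-0.076 27 x -0.025 0.029 z 0.038 0.073
-0.072 33 x -0.026 0.029 z 0.03 0.074
-0.068 25 x -0.021 0.029 z 0.045 0.074
-0.064 25 x -0.024 0.029 z 0.035 0.073
-0.052 5 x -0.002 0.01 z 0.049 0.054
-0.048 8 x -0.006 0.011 z 0.048 0.055
-0.044 7 x -0.007 0.01 z 0.05 0.053
-0.040 6 x -0.002 0.009 z 0.043 0.053
-0.036 23 x -0.014 0.019 z 0.033 0.066
-0.032 32 x -0.017 0.019 z 0.031 0.067
-0.028 14 x -0.012 0.018 z 0.031 0.065
-0.024 5 x -0.007 0.016 z 0.058 0.06
-0.020 3 x -0.009 0.007 z 0.052 0.056
-0.016 9 x -0.006 0.01 z 0.042 0.056
-0.012 35 x -0.023 0.026 z 0.031 0.07
-0.008 60 x -0.025 0.026 z 0.032 0.071
-0.004 23 x -0.02 0.026 z 0.034 0.07
0.000 21 x -0.026 0.026 z 0.045 0.072
0.004 3 x -0.007 0.012 z 0.066 0.067
0.092 30 x -0.027 0.032 z 0.031 0.068
0.096 87 x -0.028 0.029 z 0.031 0.068
0.100 30 x -0.028 0.031 z 0.031 0.068
0.104 24 x -0.022 0.032 z 0.032 0.07
0.108 23 x -0.027 0.03 z 0.031 0.07
0.112 22 x -0.028 0.03 z 0.036 0.067
0.116 2 x -0.008 0.029 z 0.052 0.061
endface 232 0.006120133111817085 slope y vs x,z [ 6.98084036e-04  3.26168546e-02 -4.29175529e-05]
side x 0.023817895936131872 [0.16836058 0.22707148]
```

apply_moves:
  claw: [-1, -1, -1, -1, -1]
  travel:
    - [0, 0, 0.03]
    - [0, 0, 0.06]
    - [0, 0, 0.09]
    - [0, 0, 0.105]
    - [0, 0, 0.105]
  turn:
    - [0, 0, 0]
    - [0, 0, 0]
    - [0, 0, 0]
    - [0, 0, 0]
    - [0, 0, 0]

```text
t: 7.15
tcp_pos: [0.5665, 0.0581, 0.0618]
tool_rot: [0.763, 0.647, -0.002, -0.002]
force: [-0.8, 0.1, -3.8]
finger_gap: 0.652
gripper_force: 45.1
```

Run:
```python
from h import *
plan(C(0,.048,-.0035),-9.5)
s=snap('scene');X=cloud(s);hsv=cv2.cvtColor(s['pixels'],cv2.COLOR_RGB2HSV)
Q=Rn.from_euler('z',-YAW,degrees=True).apply((X-O).reshape(-1,3)).reshape(X.shape)
m=(abs(Q[...,0])<.035)&(Q[...,1]>-.01)&(Q[...,1]<.1)&(Q[...,2]>.074)&(Q[...,2]<.15)&(hsv[...,2]>105)&(hsv[...,1]<40)
q=Q[m];f=q[(q[:,1]<.012)]
print('endface',len(f),np.median(f[:,1]),np.percentile(q,[1,99],axis=0))
```

```text
t7.15 travel [ 0.0042 -0.001   0.0816] turn [-0.0018  0.0001  0.0005] rows 1.6 0.0 F [-0.8  0.1 -3.8] gap 0.652 gf 45.1
endface 200 0.005523325633648048 [[-0.02555299  0.00298856  0.08009756]
 [ 0.02844295  0.05003685  0.14055494]]
```

apply_moves:
  claw: [-1, -1, -1, -1, -1]
  travel:
    - [0.0025, 0, 0.02]
    - [0.0025, 0, 0.045]
    - [0.0025, 0, 0.065]
    - [0.0025, 0, 0.076]
    - [0.0025, 0, 0.078]
  turn:
    - [0, 0, 0]
    - [0, 0, 0]
    - [0, 0, 0]
    - [0, 0, 0]
    - [0, 0, 0]

```text
t: 7.62
tcp_pos: [0.5684, 0.0604, 0.002]
tool_rot: [0.762, 0.647, -0.0, -0.0]
force: [-0.5, -0.0, -4.6]
finger_gap: 0.656
gripper_force: 45.2
```

```bash
cat >> h.py <<'E'
def mould(s):
    X=cloud(s);hsv=cv2.cvtColor(s['pixels'],cv2.COLOR_RGB2HSV)
    Q=Rn.from_euler('z',-YAW,degrees=True).apply((X-O).reshape(-1,3)).reshape(X.shape)
    m=(abs(Q[...,0])<.04)&(Q[...,1]>-.02)&(Q[...,1]<.11)&(Q[...,2]>.014)&(Q[...,2]<.1)&(hsv[...,2]>125)&(hsv[...,1]<40)
    return Q,Q[m]
E
python3 - <<'E'
from h import *
plan(C(0,.048,-.0035),-9.5)
Q,q=mould(snap('scene'))
print(len(q),np.percentile(q,[2,98],axis=0))
E
```

```text
t7.62 travel [ 0.0011 -0.0033  0.0068] turn [-0.0002  0.      0.0008] rows 0.1 0.0 F [-0.5 -0.  -4.6] gap 0.656 gf 45.2
231 [[-0.02354913 -0.00164971  0.03248799]
 [ 0.02966543  0.05094957  0.08024041]]
```

apply_moves:
  claw: [-1, -1, -1, -1, -1]
  travel:
    - [0, -0.002, 0.002]
    - [0, -0.0025, 0.004]
    - [0, -0.0025, 0.006]
    - [0, -0.0025, 0.0075]
    - [0, -0.0025, 0.0075]
  turn:
    - [0, 0, 0]
    - [0, 0, 0]
    - [0, 0, 0]
    - [0, 0, 0]
    - [0, 0, 0]

```text
t: 8.08
tcp_pos: [0.5662, 0.061, -0.0031]
tool_rot: [0.762, 0.647, 0.0, 0.0]
force: [0.9, -0.1, -4.7]
finger_gap: 0.652
gripper_force: 45.2
```

Run:
```python
from h import *
plan(C(0,.048,-.0035),-9.5)
Q,q=mould(snap('scene'))
print(len(q),np.percentile(q,[2,98],axis=0))
t=q[q[:,2]>.062];print(np.median(t[:,2]))
```

```text
t8.08 travel [ 0.0007 -0.0004  0.0005] turn [ 0.0002 -0.      0.0009] rows 0.0 0.0 F [ 0.9 -0.1 -4.7] gap 0.652 gf 45.2
216 [[-0.02545245 -0.00174689  0.04825063]
 [ 0.02706877  0.0522942   0.07535681]]
0.07111998330157351
```

apply_moves:
  claw: [-1, -1, -1, -1]
  travel:
    - [0, 0, 0.001]
    - [0, 0, 0.002]
    - [0, 0, 0.003]
    - [0, 0, 0.003]
  turn:
    - [0, 0, 0]
    - [0, 0, 0]
    - [0, 0, 0]
    - [0, 0, 0]

```text
t: 8.47
tcp_pos: [0.5663, 0.0611, -0.0039]
tool_rot: [0.762, 0.647, 0.0, 0.0]
force: [-3.8, 0.5, 9.0]
finger_gap: 0.645
gripper_force: 46.7
```

apply_moves:
  claw: [0.5, 0.7, 1, 1, 1]
  travel:
    - [0, 0, 0]
    - [0, 0, 0]
    - [0, 0, 0]
    - [0, 0, 0]
    - [0, 0, 0]
  turn:
    - [0, 0, 0]
    - [0, 0, 0]
    - [0, 0, 0]
    - [0, 0, 0]
    - [0, 0, 0]

```text
t: 8.88
tcp_pos: [0.5661, 0.0609, -0.0059]
tool_rot: [0.762, 0.647, 0.0, 0.0]
force: [-0.1, -0.3, -0.8]
finger_gap: 0.998
gripper_force: 0.0
```

apply_moves:
  claw: [1, 1, 1, 1, 1]
  travel:
    - [0, 0, -0.03]
    - [0, 0, -0.08]
    - [0, 0, -0.13]
    - [0, 0, -0.18]
    - [0, 0, -0.22]
  turn:
    - [0, 0, 0]
    - [0, 0, 0]
    - [0, 0, 0]
    - [0, 0, 0]
    - [0, 0, 0]

```text
t: 9.3
tcp_pos: [0.5666, 0.061, 0.173]
tool_rot: [0.762, 0.647, 0.001, 0.001]
force: [0.3, -0.7, 0.4]
finger_gap: 1.001
gripper_force: 0.0
```

Run:
```python
from h import *
plan(C(0,-.108,.2),-9.5)
for n in('scene','top'):
    s=snap(n);Q,q=mould(s)
    t=q[(q[:,2]>.062)&(q[:,2]<.08)]
    print(n,len(q),np.percentile(q,[2,98],axis=0).round(4).tolist(),len(t),np.median(t[:,2]) if len(t) else 0,boxof(t) if len(t)>4 else'')
```

```text
t9.30 travel [-0.1943 -0.0015 -0.0338] turn [ 0.0008 -0.0001  0.0009] rows 3.8 0.0 F [ 0.3 -0.7  0.4] gap 1.001 gf 0.0
scene 374 [[-0.0251, 0.0072, 0.0608], [0.027, 0.0884, 0.0748]] 365 0.07114824556934767 (array([0.00035801, 0.04164193]), (96.43397521972656, 56.31330871582031), 89.94921112060547)
top 125 [[-0.027, -0.008, 0.063], [0.0236, 0.086, 0.0761]] 124 0.06907866665521598 (array([-0.00118037,  0.04011464]), (97.47981262207031, 52.65130615234375), 89.8309097290039)
```

The mould is placed at clamp x≈0, y≈0.048, top at 0.071, and square. Now to the handle.

apply_moves:
  claw: [1, 0.6, 0.1, 0.1, 0.1]
  travel:
    - [0, 0, -0.03]
    - [-0.045, -0.004, -0.04]
    - [-0.095, -0.004, -0.04]
    - [-0.145, -0.004, -0.04]
    - [-0.194, -0.004, -0.04]
  turn:
    - [0, 0, 0]
    - [0, 0, 0]
    - [0, 0, 0]
    - [0, 0, 0]
    - [0, 0, 0]

```text
t: 9.82
tcp_pos: [0.5367, -0.0926, 0.2015]
tool_rot: [0.762, 0.648, -0.0, -0.0]
force: [0.6, 0.2, -0.2]
finger_gap: 0.55
gripper_force: 0.0
```

```bash
cat >> h.py <<'E'
def clampQ(s): return Rn.from_euler('z',-YAW,degrees=True).apply((cloud(s)-O).reshape(-1,3)).reshape(s['depth'].shape+(3,))
E
python3 - <<'E'
from h import *
plan(C(-.002,-.108,.120),-9.5)
s=snap('scene','h.png');Q=clampQ(s)
st=manip.sense();print((Rn.from_euler('z',-YAW,degrees=True).apply(st['tcp_pos']-O)).round(4))
m=(abs(Q[...,1]+.108)<.06)&(abs(Q[...,0])<.1)&(Q[...,2]>.13)&(Q[...,2]<.3)
for z in np.arange(.13,.29,.01):
    q=Q[m&(Q[...,2]>=z)&(Q[...,2]<z+.01)]
    if len(q)>1: print('%.2f'%z,len(q),q.min(0).round(3),q.max(0).round(3))
cv2.imwrite('pics/h.png',cv2.resize(s['pixels'][130:250,220:340],(600,600),interpolation=cv2.INTER_CUBIC)[:,:,::-1])
E
```

```text
t9.82 travel [0.0012 0.0018 0.1019] turn [-0.0003 -0.      0.0013] rows 2.0 0.0 F [ 0.6  0.2 -0.2] gap 0.550 gf 0.0
[-0.0024 -0.1168  0.2014]
0.13 9 [-0.002 -0.113  0.131] [ 0.006 -0.106  0.138]
0.14 9 [-0.001 -0.114  0.142] [ 0.004 -0.105  0.149]
0.15 9 [-0.002 -0.113  0.151] [ 0.004 -0.106  0.159]
0.16 2 [ 0.002 -0.112  0.163] [ 0.004 -0.11   0.164]
0.17 11 [-0.007 -0.12   0.174] [ 0.01  -0.098  0.179]
0.18 44 [-0.014 -0.12   0.18 ] [ 0.011 -0.095  0.19 ]
0.19 27 [-0.008 -0.12   0.19 ] [ 0.006 -0.099  0.197]
0.24 22 [-0.032 -0.121  0.241] [ 0.032 -0.1    0.249]
0.25 43 [-0.043 -0.121  0.25 ] [ 0.034 -0.1    0.26 ]
0.26 42 [-0.041 -0.121  0.26 ] [ 0.034 -0.099  0.27 ]
0.27 34 [-0.034 -0.12   0.27 ] [ 0.032 -0.098  0.28 ]
0.28 43 [-0.057 -0.123  0.281] [ 0.05  -0.101  0.29 ]
```

View pics/h.png

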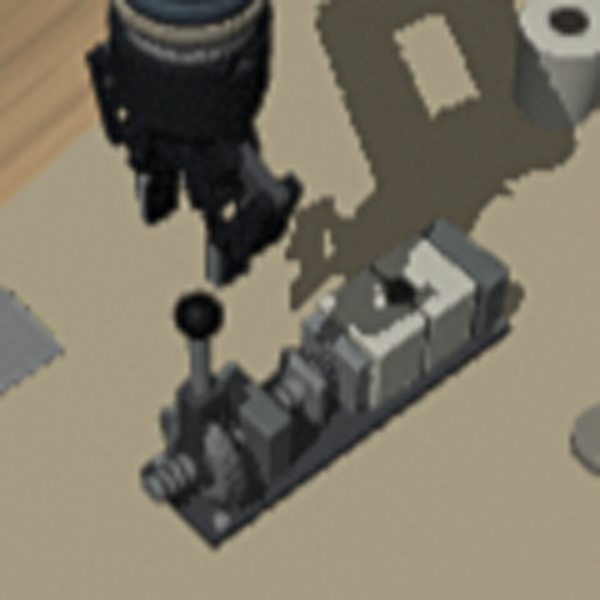

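The mould sits in the clamp and the seam is visible at (425,330). The ball at (198,315) lies between the open fingertips at (155,215) and (220,280). I'll descend around it, then make the first back and forward swing.

apply_moves:
  claw: [0.1, 0.1, 0.1, -0.15, -0.15]
  travel:
    - [0.002, 0.002, 0.03]
    - [0.002, 0.002, 0.07]
    - [0.002, 0.002, 0.1]
    - [0.002, 0.002, 0.1]
    - [0.002, 0.002, 0.1]
  turn:
    - [0, 0, 0]
    - [0, 0, 0]
    - [0, 0, 0]
    - [0, 0, 0]
    - [0, 0, 0]

```text
t: 10.28
tcp_pos: [0.538, -0.0897, 0.1205]
tool_rot: [0.762, 0.647, -0.001, -0.002]
force: [0.5, 0.1, 0.1]
finger_gap: 0.43
gripper_force: 0.0
```

apply_moves:
  claw: [-0.15, -0.15, -0.15, -0.15, -0.15]
  travel:
    - [0, -0.025, 0.001]
    - [0, -0.05, 0.007]
    - [0, -0.07, 0.014]
    - [0, -0.09, 0.023]
    - [0, -0.1, 0.029]
  turn:
    - [0, 0, 0]
    - [0, 0, 0]
    - [0, 0, 0]
    - [0, 0, 0]
    - [0, 0, 0]

```text
t: 10.7
tcp_pos: [0.4603, -0.0771, 0.1002]
tool_rot: [0.762, 0.647, 0.001, 0.001]
force: [0.4, -0.5, 0.4]
finger_gap: 0.426
gripper_force: 0.6
```

```bash
cat >> h.py <<'E'
def look(f=None):
    s=snap('scene');Q=clampQ(s);hsv=cv2.cvtColor(s['pixels'],cv2.COLOR_RGB2HSV)
    st=manip.sense();print('t%.2f'%st['t'],'tcp clamp',Rn.from_euler('z',-YAW,degrees=True).apply(st['tcp_pos']-O).round(4),'F',st['force'].round(1),'gap',round(st['finger_gap'],3))
    # stem angle: grey points in plane y~-.108 between radius 65 and 120
    r=np.hypot(Q[...,0],Q[...,2]-.045)
    m=(abs(Q[...,1]+.110)<.010)&(r>.08)&(r<.118)&(Q[...,2]>.1)
    th=np.arctan2(Q[...,0],Q[...,2]-.045)[m]
    if len(th): print('stem th %.3f n%d'%(np.median(th),len(th)), np.percentile(th,[10,90]).round(2))
    # plates: profile of points above z .057 (clear of screw/spring), |x|<.024
    m=(abs(Q[...,0])<.027)&(Q[...,2]>.058)&(Q[...,2]<.085)&(Q[...,1]>-.06)&(Q[...,1]<.1)&(hsv[...,1]<60)
    y=Q[...,1][m];hh,e=np.histogram(y,np.arange(-.06,.1,.004))
    print('hist',dict((int(round(1000*a)),int(n)) for a,n in zip(e,hh) if n and a<.04))
    return s,Q
E
python3 -c "
from h import *
look()"
```

```text
t10.75 tcp clamp [-0.0815 -0.1063  0.0997] F [-0.4 -0.   1.3] gap 0.424
stem th -0.591 n42 [-0.64 -0.51]
hist {-36: 4, -32: 13, -28: 13, -24: 2, -16: 1, -12: 12, -8: 31, -4: 18, 0: 16, 4: 18, 8: 33, 12: 23, 16: 12, 20: 24, 24: 15, 28: 23, 32: 13, 36: 19}
```

apply_moves:
  claw: [-0.15, -0.15, -0.15, -0.15, -0.15]
  travel:
    - [0, 0.025, -0.0115]
    - [0, 0.05, -0.0214]
    - [0, 0.075, -0.027]
    - [0, 0.1, -0.029]
    - [0, 0.125, -0.027]
  turn:
    - [0, 0, 0]
    - [0, 0, 0]
    - [0, 0, 0]
    - [0, 0, 0]
    - [0, 0, 0]

```text
t: 11.17
tcp_pos: [0.5598, -0.0934, 0.1225]
tool_rot: [0.762, 0.647, -0.0, -0.0]
force: [-3.8, 1.0, 2.9]
finger_gap: 0.425
gripper_force: 1.7
```

apply_moves:
  claw: [-0.15, -0.15, -0.15, -0.15, -0.15]
  travel:
    - [0, 0.025, 0.0058]
    - [0, 0.05, 0.0157]
    - [0, 0.065, 0.0235]
    - [0, 0.075, 0.027]
    - [0, 0.075, 0.027]
  turn:
    - [0, 0, 0]
    - [0, 0, 0]
    - [0, 0, 0]
    - [0, 0, 0]
    - [0, 0, 0]

```text
t: 11.58
tcp_pos: [0.62, -0.1035, 0.099]
tool_rot: [0.762, 0.647, 0.0, 0.0]
force: [-0.7, -0.1, 1.0]
finger_gap: 0.427
gripper_force: 0.6
```

```bash
python3 -c "
from h import *
look()"
```

```text
t11.63 tcp clamp [ 0.0798 -0.1059  0.0992] F [-1.3 -0.3  0.8] gap 0.428
stem th 0.608 n24 [0.52 0.66]
hist {0: 2, 4: 3, 8: 5, 12: 3, 16: 4, 20: 6, 24: 7, 28: 5, 32: 13, 36: 8}
```

apply_moves:
  claw: [-0.15, -0.15, -0.15, -0.15, -0.15]
  travel:
    - [0, -0.025, -0.0115]
    - [0, -0.05, -0.0214]
    - [0, -0.075, -0.027]
    - [0, -0.1, -0.029]
    - [0, -0.125, -0.027]
  turn:
    - [0, 0, 0]
    - [0, 0, 0]
    - [0, 0, 0]
    - [0, 0, 0]
    - [0, 0, 0]

```text
t: 12.05
tcp_pos: [0.5208, -0.0875, 0.1226]
tool_rot: [0.762, 0.647, 0.002, 0.003]
force: [2.6, 0.1, 2.7]
finger_gap: 0.428
gripper_force: 2.0
```

apply_moves:
  claw: [-0.15, -0.15, -0.15, -0.15, -0.15]
  travel:
    - [0, -0.025, 0.0058]
    - [0, -0.05, 0.0157]
    - [0, -0.065, 0.0235]
    - [0, -0.075, 0.027]
    - [0, -0.075, 0.027]
  turn:
    - [0, 0, 0]
    - [0, 0, 0]
    - [0, 0, 0]
    - [0, 0, 0]
    - [0, 0, 0]

```text
t: 12.47
tcp_pos: [0.4607, -0.0773, 0.0997]
tool_rot: [0.763, 0.647, 0.001, 0.001]
force: [0.3, 0.8, 1.7]
finger_gap: 0.424
gripper_force: 0.3
```

```bash
python3 -c "
from h import *
s,Q=look()
for nm,lo,hi in(('carr',-.05,-.022),('pad',-.018,.01)):
    m=(abs(Q[...,0])<.024)&(Q[...,2]>.058)&(Q[...,2]<.075)&(Q[...,1]>lo)&(Q[...,1]<hi);print(nm,m.sum(),np.median(Q[...,1][m]),np.percentile(Q[...,1][m],[5,95]))
b=np.load('a.npy',allow_pickle=True).item();Q=clampQ(b)
for nm,lo,hi in(('carr0',-.05,-.022),('pad0',-.018,.01)):
    m=(abs(Q[...,0])<.024)&(Q[...,2]>.058)&(Q[...,2]<.075)&(Q[...,1]>lo)&(Q[...,1]<hi);print(nm,m.sum(),np.median(Q[...,1][m]),np.percentile(Q[...,1][m],[5,95]))
"
```

```text
t12.52 tcp clamp [-0.0806 -0.1066  0.0997] F [ 0.1 -0.4 -0.3] gap 0.425
stem th -0.608 n45 [-0.63 -0.46]
hist {-60: 2, -28: 16, -24: 14, -20: 5, -8: 8, -4: 29, 0: 22, 4: 16, 8: 31, 12: 17, 16: 19, 20: 17, 24: 22, 28: 18, 32: 19, 36: 16}
carr 23 -0.025050255559563722 [-0.02786813 -0.02294093]
pad 87 0.0010054343211482516 [-0.00430539  0.00937999]
carr0 34 -0.0288313711639992 [-0.03311458 -0.02329914]
pad0 70 -0.0040172158180952905 [-0.00830831  0.00280857]
```

apply_moves:
  claw: [-0.15, -0.15, -0.15, -0.15, -0.15]
  travel:
    - [0, 0.025, -0.0115]
    - [0, 0.05, -0.0214]
    - [0, 0.075, -0.027]
    - [0, 0.1, -0.029]
    - [0, 0.125, -0.027]
  turn:
    - [0, 0, 0]
    - [0, 0, 0]
    - [0, 0, 0]
    - [0, 0, 0]
    - [0, 0, 0]

```text
t: 12.93
tcp_pos: [0.5588, -0.0932, 0.1216]
tool_rot: [0.762, 0.647, -0.001, -0.001]
force: [-2.6, 0.0, 2.0]
finger_gap: 0.422
gripper_force: 1.8
```

apply_moves:
  claw: [-0.15, -0.15, -0.15, -0.15, -0.15]
  travel:
    - [0, 0.025, 0.0058]
    - [0, 0.05, 0.0157]
    - [0, 0.065, 0.0235]
    - [0, 0.075, 0.027]
    - [0, 0.075, 0.027]
  turn:
    - [0, 0, 0]
    - [0, 0, 0]
    - [0, 0, 0]
    - [0, 0, 0]
    - [0, 0, 0]

```text
t: 13.35
tcp_pos: [0.6191, -0.1034, 0.0983]
tool_rot: [0.762, 0.647, -0.0, -0.001]
force: [-1.2, -0.0, 1.6]
finger_gap: 0.427
gripper_force: 0.7
```

apply_moves:
  claw: [-0.15, -0.15, -0.15, -0.15, -0.15]
  travel:
    - [0, -0.025, -0.0115]
    - [0, -0.05, -0.0214]
    - [0, -0.075, -0.027]
    - [0, -0.1, -0.029]
    - [0, -0.125, -0.027]
  turn:
    - [0, 0, 0]
    - [0, 0, 0]
    - [0, 0, 0]
    - [0, 0, 0]
    - [0, 0, 0]

```text
t: 13.77
tcp_pos: [0.5207, -0.0875, 0.1223]
tool_rot: [0.762, 0.647, 0.001, 0.002]
force: [1.9, -0.3, 1.1]
finger_gap: 0.423
gripper_force: 1.2
```

apply_moves:
  claw: [-0.15, -0.15, -0.15, -0.15, -0.15]
  travel:
    - [0, -0.025, 0.0058]
    - [0, -0.05, 0.0157]
    - [0, -0.065, 0.0235]
    - [0, -0.075, 0.027]
    - [0, -0.075, 0.027]
  turn:
    - [0, 0, 0]
    - [0, 0, 0]
    - [0, 0, 0]
    - [0, 0, 0]
    - [0, 0, 0]

```text
t: 14.18
tcp_pos: [0.4607, -0.0774, 0.0995]
tool_rot: [0.763, 0.647, 0.001, 0.001]
force: [0.5, 0.8, 1.0]
finger_gap: 0.427
gripper_force: 0.3
```

```bash
cat >> h.py <<'E'
def plates(Q,hsv):
    z=Q[...,2];y=Q[...,1]
    b=(abs(Q[...,0])<.027)&(z>.060)&(z<.076)
    c=b&(y>-.045)&(y<-.0); 
    ys=np.sort(y[c]); k=np.argmax(np.diff(ys)); # widest gap = plate/pad gap
    ca=ys[:k+1]; 
    print('carriage mean %.4f max %.4f n%d | next(pad back) %.4f gap %.4f'%(ca.mean(),ca.max(),len(ca),ys[k+1],ys[k+1]-ca.max()))
    w=(abs(Q[...,0])<.03)&(z>.064)&(z<.08)&(y>-.02)&(y<.1)&(hsv[...,2]>140)&(hsv[...,1]<40)
    print('white y',np.percentile(y[w],[1,50,99]).round(4))
E
python3 -c "
from h import *
for s in (np.load('a.npy',allow_pickle=True).item(),look()[0]):
    plates(clampQ(s),cv2.cvtColor(s['pixels'],cv2.COLOR_RGB2HSV))
"
```

```text
t14.23 tcp clamp [-0.0806 -0.1066  0.0996] F [-0.1  0.5  0.5] gap 0.429
stem th -0.591 n47 [-0.64 -0.47]
hist {-60: 2, -24: 11, -20: 13, -16: 6, -12: 1, -4: 7, 0: 32, 4: 19, 8: 15, 12: 31, 16: 21, 20: 20, 24: 19, 28: 19, 32: 22, 36: 19}
carriage mean -0.0289 max -0.0232 n25 | next(pad back) -0.0095 gap 0.0137
white y [0.0016 0.0016 0.0016]
carriage mean -0.0186 max -0.0145 n25 | next(pad back) -0.0010 gap 0.0135
white y [0.0122 0.0473 0.094 ]
```

apply_moves:
  claw: [-0.15, -0.15, -0.15, -0.15, -0.15]
  travel:
    - [0, 0.025, -0.0115]
    - [0, 0.05, -0.0214]
    - [0, 0.075, -0.027]
    - [0, 0.1, -0.029]
    - [0, 0.125, -0.027]
  turn:
    - [0, 0, 0]
    - [0, 0, 0]
    - [0, 0, 0]
    - [0, 0, 0]
    - [0, 0, 0]

```text
t: 14.65
tcp_pos: [0.5584, -0.0931, 0.1215]
tool_rot: [0.762, 0.647, -0.001, -0.002]
force: [-4.5, 0.4, 2.4]
finger_gap: 0.426
gripper_force: 2.0
```

apply_moves:
  claw: [-0.15, -0.15, -0.15, -0.15, -0.15]
  travel:
    - [0, 0.025, 0.0058]
    - [0, 0.05, 0.0157]
    - [0, 0.065, 0.0235]
    - [0, 0.075, 0.027]
    - [0, 0.075, 0.027]
  turn:
    - [0, 0, 0]
    - [0, 0, 0]
    - [0, 0, 0]
    - [0, 0, 0]
    - [0, 0, 0]

```text
t: 15.07
tcp_pos: [0.6188, -0.1033, 0.0981]
tool_rot: [0.762, 0.647, -0.001, -0.001]
force: [-1.4, 0.1, 1.9]
finger_gap: 0.428
gripper_force: 1.0
```

apply_moves:
  claw: [-0.15, -0.15, -0.15, -0.15, -0.15]
  travel:
    - [0, -0.025, -0.0115]
    - [0, -0.05, -0.0214]
    - [0, -0.075, -0.027]
    - [0, -0.1, -0.029]
    - [0, -0.125, -0.027]
  turn:
    - [0, 0, 0]
    - [0, 0, 0]
    - [0, 0, 0]
    - [0, 0, 0]
    - [0, 0, 0]

```text
t: 15.48
tcp_pos: [0.5208, -0.0876, 0.1223]
tool_rot: [0.762, 0.647, 0.001, 0.003]
force: [1.6, 0.3, 0.6]
finger_gap: 0.424
gripper_force: 0.7
```

apply_moves:
  claw: [-0.15, -0.15, -0.15, -0.15, -0.15]
  travel:
    - [0, -0.025, 0.0058]
    - [0, -0.05, 0.0157]
    - [0, -0.065, 0.0235]
    - [0, -0.075, 0.027]
    - [0, -0.075, 0.027]
  turn:
    - [0, 0, 0]
    - [0, 0, 0]
    - [0, 0, 0]
    - [0, 0, 0]
    - [0, 0, 0]

```text
t: 15.9
tcp_pos: [0.4608, -0.0774, 0.0995]
tool_rot: [0.763, 0.647, 0.001, 0.001]
force: [1.6, -0.4, 0.8]
finger_gap: 0.423
gripper_force: 0.3
```

```bash
python3 -c "
from h import *
s=look()[0];np.save('c.npy',s,allow_pickle=True)
for s in (s,snap('scene'),snap('scene')):
    plates(clampQ(s),cv2.cvtColor(s['pixels'],cv2.COLOR_RGB2HSV))
"
```

```text
t15.95 tcp clamp [-0.0805 -0.1066  0.0995] F [-0.2 -0.4  1.1] gap 0.427
stem th -0.593 n44 [-0.65 -0.47]
hist {-60: 2, -20: 6, -16: 15, -12: 10, -8: 1, -4: 7, 0: 33, 4: 15, 8: 21, 12: 23, 16: 28, 20: 16, 24: 16, 28: 24, 32: 18, 36: 15}
carriage mean -0.0136 max -0.0095 n20 | next(pad back) -0.0012 gap 0.0083
white y [0.0119 0.0476 0.0935]
carriage mean -0.0138 max -0.0092 n23 | next(pad back) -0.0021 gap 0.0071
white y [0.0121 0.0479 0.0929]
carriage mean -0.0135 max -0.0092 n24 | next(pad back) -0.0015 gap 0.0078
white y [0.011  0.0457 0.0945]
```

The carriage advanced 5 mm while the pad stayed put. The gap fell from 13.7 to about 7.7 mm, so the spring is pressed in by about 6 mm. I'll withdraw.

apply_moves:
  claw: [0.3, 0.3, 0.3, 0.3]
  travel:
    - [0, 0, 0]
    - [0, 0.005, 0]
    - [0, 0.005, 0]
    - [0, 0.005, 0]
  turn:
    - [0, 0, 0]
    - [0, 0, 0]
    - [0, 0, 0]
    - [0, 0, 0]

```text
t: 16.38
tcp_pos: [0.465, -0.0781, 0.099]
tool_rot: [0.762, 0.647, 0.0, 0.0]
force: [0.4, -0.9, 0.0]
finger_gap: 0.653
gripper_force: 0.0
```

apply_moves:
  claw: [0.3, 0.3, 0.3, 0.3, 0.3]
  travel:
    - [0, 0, -0.03]
    - [0, 0, -0.07]
    - [0, 0, -0.11]
    - [0, 0, -0.15]
    - [0, 0, -0.18]
  turn:
    - [0, 0, 0]
    - [0, 0, 0]
    - [0, 0, 0]
    - [0, 0, 0]
    - [0, 0, 0]

```text
t: 16.8
tcp_pos: [0.465, -0.0781, 0.2455]
tool_rot: [0.762, 0.647, 0.0, 0.001]
force: [0.3, 0.1, -1.2]
finger_gap: 0.647
gripper_force: 0.0
```

apply_moves:
  claw: [0.3, 0.3, 0.3, 0.3, 0.3]
  travel:
    - [0, 0, 0]
    - [0, 0, 0]
    - [0, 0, 0]
    - [0, 0, 0]
    - [0, 0, 0]
  turn:
    - [0, 0, 0]
    - [0, 0, 0]
    - [0, 0, 0]
    - [0, 0, 0]
    - [0, 0, 0]

```text
t: 17.22
tcp_pos: [0.4634, -0.0775, 0.2415]
tool_rot: [0.762, 0.647, -0.001, -0.002]
force: [-0.8, -0.6, -0.2]
finger_gap: 0.646
gripper_force: 0.0
```

```bash
python3 -c "
from h import *
s=look()[0]
hsv=cv2.cvtColor(s['pixels'],cv2.COLOR_RGB2HSV)
plates(clampQ(s),hsv)
Q,q=mould(s);t=q[(q[:,2]>.064)&(q[:,2]<.08)&(q[:,1]>.01)];print(np.median(t[:,2]),boxof(t))
cv2.imwrite('pics/i.png',cv2.resize(s['pixels'][130:250,220:340],(600,600),interpolation=cv2.INTER_CUBIC)[:,:,::-1])
"
```

```text
t17.27 tcp clamp [-0.0779 -0.1063  0.2417] F [-0.  -0.2  0.3] gap 0.646
stem th -0.617 n52 [-0.65 -0.58]
hist {-20: 5, -16: 15, -12: 11, -4: 6, 0: 28, 4: 22, 8: 19, 12: 23, 16: 19, 20: 25, 24: 18, 28: 21, 32: 14, 36: 21}
carriage mean -0.0127 max -0.0085 n23 | next(pad back) -0.0022 gap 0.0062
white y [0.0121 0.0478 0.094 ]
0.0708595901348228 (array([0.00128746, 0.05299614]), (85.80657196044922, 56.898521423339844), 89.80839538574219)
```

View pics/i.png

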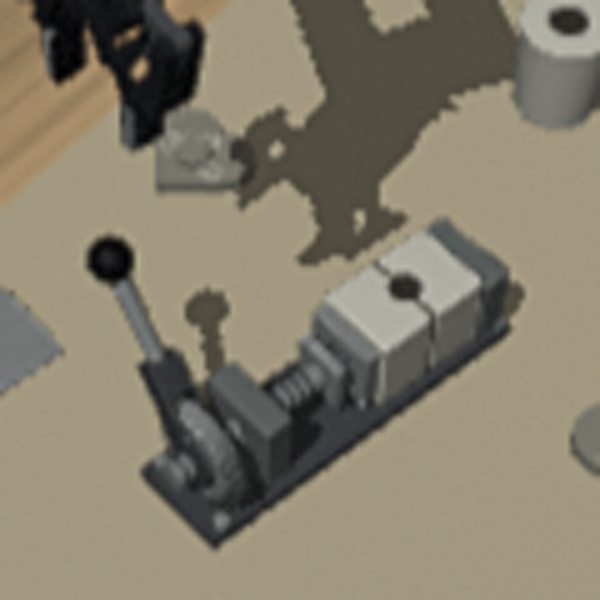

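The mould is held tight between pad (350,365) and jaw (470,260), centred at y=0.053 and square. The handle rests at -0.6 rad and the gripper is clear, so I'm handing in.

```bash
python3 -c "
from station import manip
print(manip.sign_off())"
```

```text
the job is handed in; nothing more can be done
None
```

I handed the job in at about 17 s: the mould stands on the bed tight against the fixed jaw, square and within about 1 mm of the screw's line. The spring is pressed in about 6 mm by camera estimate (target 3 to 11), the gripper is clear, and I saw nothing else moved; sign-off returned no verdict.

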